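# Fetch kiln props from the locked locker into a folding tray

### The job

Turn the red key a quarter turn clockwise to unlatch the kiln-furniture locker and swing its blue panel open until it stands upright or leans back. Raise the three hinged sides of the folding tray until they stand upright, and move every buff kiln prop from the locker into the made-up tray, resting on its floor or on one another. Then shut the panel and turn the key back to lock it, leaving the other things on the bench as they are.

Things in the scene. Friction and masses are not known exactly. Their poses are not given: they have to be found in the camera images.
- key_grip (a point): Centre of the red T-bar of the key in the panel's cam latch: a bar 64 mm long, 12 mm thick and 18 mm tall, its long way along this point's x axis, 42 mm above the panel's underside (27 mm clear under the bar), on a vertical stem through the panel. x also lies front to back of the locker while latched, left to right when unlatched. The key is 210 mm from the hinge line and stays in the panel; it moves with it.
- key (a joint): Key angle in rad: 0 = latched (bar front to back), grows clockwise seen from above to 1.571 = unlatched (bar parallel to the hinge). Stays where it is left, turning takes about 0.06 N m. While it is latched the cam tongue under the panel catches a strike plate and the panel cannot be opened; with the panel shut it turns freely.
- panel (a joint): Panel angle in rad: 0 = shut, 1.571 = upright, 1.9 = fully back against its stop. Anywhere from 1.4 up counts as open. The hinge is stiff: the panel (0.4 kg, 255 x 390 mm, 6 mm thick) stays at any angle. Swinging it takes 2 to 7 N at the handle.
- panel_handle (a point): Middle of the panel's round steel handle bar: 12 mm diameter, 110 mm long, parallel to the hinge, 42 mm above the blue face (36 mm clear gap), 20 mm from the panel's free edge. Pinched across from above, it pivots in the fingers as the panel swings. Once open it is on the panel's far side, 20 mm below the top edge: lift clear of that edge. Panel axes: x from free edge to hinge, y along hinge, z out of the face.
- panel_hinge (a point): Middle of the panel's hinge line, along the far top edge of the locker (105 mm above the bench); its y axis is the hinge line, and turning by a positive angle about y opens the panel. The frame turns with the panel: at any angle the handle lies 235 mm towards -x, 90 mm towards -y and 48 mm towards +z from here in this frame.
- locker: Grey steel locker, fixed, 260 (x) x 390 (y) x 105 mm; origin at the middle of its underside, x from front to hinge side, z up. Inside: floor 30 mm above the bench, walls 8 mm thick, 75 mm above it. Ribs 8 mm high along x leave three bays 80 mm wide centred at y = -110, 0, 110 mm, one prop each. A strike plate (16 x 70 mm) juts from the front wall at the key, 64 mm above the floor.
- tray_floor (a point): Middle of the folding tray's floor, 30 mm above the bench; the tray is fixed. x from its near hinged side to its fixed far end, y to its left side, z up. The floor is 170 (x) x 220 (y) mm. The fixed far end is a plywood wall 8 mm thick and 75 mm high; the three hinged sides stand along the other three edges.
- side_near (a joint): Hinged plywood side of the folding tray (the near one, towards the robot), 196 mm long, 76 mm high when raised, 6 mm thick, with a hand-hole 80 mm long and 38 mm deep just inboard of a round rail of 12 mm diameter that forms its outer edge. Joint in rad: 0 = lying out flat, level with the tray floor, 1.571 = upright (its stop). A stiff hinge: it stays at any angle; starts anywhere from flat to a little raised. Raising it takes about 2 to 3 N at the rail.
- side_left (a joint): Hinged plywood side of the folding tray (the one on the tray's left, +y), 150 mm long, 76 mm high when raised, 6 mm thick, with a hand-hole 80 mm long and 38 mm deep just inboard of a round rail of 12 mm diameter that forms its outer edge. Joint in rad: 0 = lying out flat, level with the tray floor, 1.571 = upright (its stop). A stiff hinge: it stays at any angle; starts anywhere from flat to a little raised. Raising it takes about 2 to 3 N at the rail.
- side_right (a joint): Hinged plywood side of the folding tray (the one on the tray's right, -y), 150 mm long, 76 mm high when raised, 6 mm thick, with a hand-hole 80 mm long and 38 mm deep just inboard of a round rail of 12 mm diameter that forms its outer edge. Joint in rad: 0 = lying out flat, level with the tray floor, 1.571 = upright (its stop). A stiff hinge: it stays at any angle; starts anywhere from flat to a little raised. Raising it takes about 2 to 3 N at the rail.
- side_near_rail (a point): Middle of the rail along the outer edge of the near side, 70 mm from its hinge line; y along the rail. It can be pinched from above with one finger through the hand-hole, and pivots in the fingers.
- side_near_hinge (a point): Middle of the near side's hinge line, at the tray floor's edge, 30 mm above the bench; y along the hinge. The frame turns with the side: the rail always lies 70 mm towards its -x; turning by a positive angle about y raises the side.
- side_left_rail (a point): Middle of the rail along the outer edge of the left side, 70 mm from its hinge line; y along the rail. It can be pinched from above with one finger through the hand-hole, and pivots in the fingers.
- side_left_hinge (a point): Middle of the left side's hinge line, at the tray floor's edge, 30 mm above the bench; y along the hinge. The frame turns with the side: the rail always lies 70 mm towards its -x; turning by a positive angle about y raises the side.
- side_right_rail (a point): Middle of the rail along the outer edge of the right side, 70 mm from its hinge line; y along the rail. It can be pinched from above with one finger through the hand-hole, and pivots in the fingers.
- side_right_hinge (a point): Middle of the right side's hinge line, at the tray floor's edge, 30 mm above the bench; y along the hinge. The frame turns with the side: the rail always lies 70 mm towards its -x; turning by a positive angle about y raises the side.
- prop1_mid (a point): Centre of a buff refractory kiln prop, a bar 110 mm long (x) lying flat in the locker: square ends 40 x 40 mm and 22 mm long, square waist 28 x 28 mm and 66 mm long between them; 0.14 to 0.28 kg. One to three are present; may lie on any of its four sides.
- prop2_mid (a point): Centre of a buff refractory kiln prop, a bar 110 mm long (x) lying flat in the locker: square ends 40 x 40 mm and 22 mm long, square waist 28 x 28 mm and 66 mm long between them; 0.14 to 0.28 kg. One to three are present; may lie on any of its four sides.
- prop3_mid (a point): Centre of a buff refractory kiln prop, a bar 110 mm long (x) lying flat in the locker: square ends 40 x 40 mm and 22 mm long, square waist 28 x 28 mm and 66 mm long between them; 0.14 to 0.28 kg. One to three are present; may lie on any of its four sides.
- glaze_jar: Blue glazed jar with white lid, 60 x 85 mm; bystander, leave alone; origin at the middle of its underside.
- mug: Brown mug, 76 x 85 mm; bystander, leave alone; origin at the middle of its underside.
- bowl: White bowl, 120 x 55 mm; bystander, leave alone; origin at the middle of its underside.
- rib: Wooden throwing rib, 120 x 22 x 12 mm, lying between locker and tray; bystander, leave alone; origin at the middle of its underside.
- bud_vase: Terracotta bud vase, 68 x 105 mm; bystander, leave alone; origin at the middle of its underside.

How it is judged (in metres and radians):
On the way, in this order (a step that is already met when the one before it is completed fails the run):
1. the key is turned its quarter turn with the panel still shut (value of joint key above 1.4 rad and value of joint panel below 0.05 rad), for 0.2 s.
2. the panel is swung open past 1.4 rad (value of joint panel above 1.4 rad), for 0.2 s.
3. the tray's three sides are upright and every prop lies in the tray (value of joint each of side_near, side_left, side_right above 1.42 rad and x of prop1_mid in the frame of tray_floor between -0.085 and 0.08 m and y of prop1_mid in the frame of tray_floor between -0.105 and 0.105 m and z of prop1_mid in the frame of tray_floor between 0 and 0.075 m and x of prop2_mid in the frame of tray_floor between -0.085 and 0.08 m and y of prop2_mid in the frame of tray_floor between -0.105 and 0.105 m and z of prop2_mid in the frame of tray_floor between 0 and 0.075 m and x of prop3_mid in the frame of tray_floor between -0.085 and 0.08 m and y of prop3_mid in the frame of tray_floor between -0.105 and 0.105 m and z of prop3_mid in the frame of tray_floor between 0 and 0.075 m), for 0.2 s.
4. the panel is shut again (value of joint panel below 0.05 rad), for 0.2 s.
At the end, for the whole second after the job is handed in: Panel shut (below 0.04 rad), key turned back (below 0.15 rad); the three tray sides upright (above 1.42 rad); every prop at rest inside the tray: centre -85 to 80 mm from the middle of the floor in x, within 105 mm in y, less than 75 mm above the floor (all of step 3 and value of joint panel below 0.04 rad and value of joint key below 0.15 rad and linear speed of each of prop1, prop2, prop3 below 0.03 m/s); the robot touches nothing.
It fails at once if a bystander is pushed more than 40 mm or knocked over (distance of any of glaze_jar, mug, bowl, rib, bud_vase from where it was at the start of the episode above 0.04 m or angle between any of glaze_jar, mug, bowl, rib, bud_vase's own z axis and vertical above 0.6 rad).
Of prop1, prop2, prop3 only 1 to 3 are there at a start; the rules pass over those that are not, and their reading is None.
At some moment in a run one of prop1, prop2, prop3 may be knocked a few centimetres aside while the robot is not near it.
Once in a run the grip may slacken for a moment while it holds something.
It also fails if it takes over 210 s, if anything falls off the work surface, if the arm or the gripper's body presses on something with over 40 N, if the wrist force passes 120 N, or if a joint passes its speed limit or range.

### The arm

A 6-joint arm with a two-finger parallel gripper is mounted at the origin on the work surface. World frame = base frame: x ahead of the robot, y to its left, z up, the work surface at z = 0. Lengths are in mm, angles in rad, forces in N, time in s.
With the tool pointing down it reaches from about 300 to 775 mm from the base axis. Payload 14.6 kg.
Tool frame: the origin (TCP) lies at the very end of the fingers, on their centre line; the grasp point (between the pads) lies 19 mm behind it; z points along the fingers, y is the line along which they close (so a half turn about z gives the same grasp; the last joint's range is limited). The gripper opens to 94 mm and grips with 3 to 60 N. Pads are 16 mm wide; open, the fingers measure 119 mm over their backs; the gripper's body (75 mm by 177 mm) begins 78 mm behind the grasp point.
Start: joints at [-1.228, 0.3, 1.521, -0, 1.321, -0.067], TCP at [219.126, -504.453, 205.446] pointing down, gripper open.
Joint ranges: [-3.03, 3.03], [-0.79, 2.21], [0.23, 2.52], [-1.04, 4.18], [0, 3.07], [-2.55, 2.55]. Speed limits (rad/s): [2.22, 2.22, 2.57, 3.14, 3.14, 3.14].

### API

Orientations are given as [roll, pitch, yaw] about the fixed x, y, z axes, in that order (R = Rz(yaw) Ry(pitch) Rx(roll)).
In Python, from cell import manip, eyes, ticket gives the robot as it stands. The module is installed in compiled form; this text tells all that it offers.
- The arm moves only by the tool arm_command, never from a script. Its argument "plan" is a list of rows, each a list of 5 numbers: the opening, from -1 (shut) to 1 (fully open), then the shift along the tool's x, y, z in m, then the turn about the tool's z in rad. In form: [[jaw, dx, dy, dz, roll], ...]. A call has 1 to 20 rows; each row shifts and turns the commanded pose from where the row before left it, along the tool's axes as they then stand; what a row does not reach is not made up. A row lasts 1/8 s, in which the tool goes at most 62.5 mm and 10.7 degrees, less where a joint would pass 70% of its speed; a pose out of reach is approached as far as the arm can. A call is refused whole if a number of a shift passes 0.0625 or a number of a turn 0.188, either way. A call with a gripper value outside its range is refused whole. The fingers move at their own pace and stop on an object; "newtons" is the grip in N (left out, the last holds). Time passes only in rows, so rows that do not move let the fingers close. It gives the time, the measured TCP pose, the force, the opening and the grip force at its end, in the units of the state.
- manip.read_state(): the state, without advancing time (a new reading comes with each control period).
- eyes.camera(name): name is "side" or "top" or "wrist"; returns a dict with "img" (420x560x3 uint8, blue, green, red), "z_map" (420x560 float32, mm along the optical axis (not along the pixel's ray), 0 where there is no reading), "fx", "fy", "cx", "cy" (pixels), "eye" and "orientation" of the camera in the world. Camera axes: x right, y down, z forward; pixel columns grow to the right and rows downward; lengths in mm; the calibration is good to about 2 mm. A picture is of the moment at which its call begins.
- ticket.sign_off(): hands the job in; it is judged then, once.
The state is a dict: "clock": time; "joints": joint angles; "qd": joint speeds; "effort": joint torques, N m; "eef_pos": TCP position; "eef_rot": TCP orientation; "wrist_force": force on the tool from outside, world axes, zero at the start; "moment": the same for the moment, N m; "finger_gap": finger opening in mm; "finger_force": force on a finger pad.
Only numpy, scipy, OpenCV 4.12 (cv2) and the standard library are available. Lean on these libraries where they do the work, as an engineer would, in place of code of your own. Each camera call takes 0.05 s, during which the arm holds its last target. There are 200 camera calls.

## Working session

There is one attempt and no reset: what is moved stays moved. The work goes in short steps, Python scripts to look and compute and a tool call to move; the robot and the scene stay as the last step left them, time stands still between calls to the robot, and variables do not carry over. Pictures are saved under pics/ and viewed, at most 14 in all, crops included, and the job is handed in when it is done.

Besides the shell and the picture viewer there is one more tool, called by a JSON object that holds its "fn" and its "kwargs". arm_command: Moves the arm, as the interface text tells. Its arguments: {"type":"object","properties":{"plan":{"type":"array"},"newtons":{"type":"number"}},"required":["plan"]}

```bash
mkdir -p pics
cat > h.py <<'E'
import numpy as np, cv2
from scipy.spatial.transform import Rotation as R
from cell import manip, eyes, ticket
def cam(n):
    c=eyes.camera(n); 
    o=np.array(c["orientation"]); c["R"]=o if o.shape==(3,3) else R.from_euler('xyz',o).as_matrix()
    return c
def pts(c):
    z=c["z_map"]; v,u=np.indices(z.shape)
    P=np.stack([(u-c["cx"])/c["fx"]*z,(v-c["cy"])/c["fy"]*z,z],-1)
    return P@c["R"].T+np.array(c["eye"])
E
python3 - <<'E'
from h import *
s=manip.read_state(); print(s)
for n in("top","side"):
    c=cam(n); print(n,c["eye"],c["orientation"],c["fx"],c["cx"],c["cy"])
    cv2.imwrite(f"pics/{n}0.png",c["img"]); np.savez(f"{n}0.npz",img=c["img"],P=pts(c))
E
```

```text
{'clock': 0.0, 'joints': array([-1.22758832e+00,  3.00473087e-01,  1.52160040e+00, -7.66528869e-06,
        1.32071458e+00, -6.65849241e-02]), 'qd': array([-6.25759399e-04,  1.69144049e-04,  2.74511894e-05, -7.11118006e-04,
        1.37936488e-03,  7.90629042e-04]), 'effort': array([ 1.40397956e-04, -5.31810915e+01, -3.52736056e+01,  7.07768463e-02,
        2.42942985e-02, -9.88931151e-05]), 'eef_pos': array([ 219.04086067, -504.20058863,  204.87707344]), 'eef_rot': array([-3.14039939e+00, -7.21300427e-05,  4.09794787e-01]), 'wrist_force': array([-0.65388142,  0.11309699, -0.14188298]), 'moment': array([-0.03364433,  0.02506199, -0.01725247]), 'finger_force': 0.0, 'finger_gap': 93.85178038017854}
top [ 477.01349014    4.64929549 1374.66276717] [-3.06443984e+00 -7.48290685e-04 -1.54571458e+00] 523.1639518410192 281.34104307007084 207.65714984451793
side [  71.40139284 1016.27234117 1341.62996914] [-2.39904594 -0.00737741 -2.67778844] 535.9356508603163 280.4767866259425 216.5695091480299
```

View pics/top0.png

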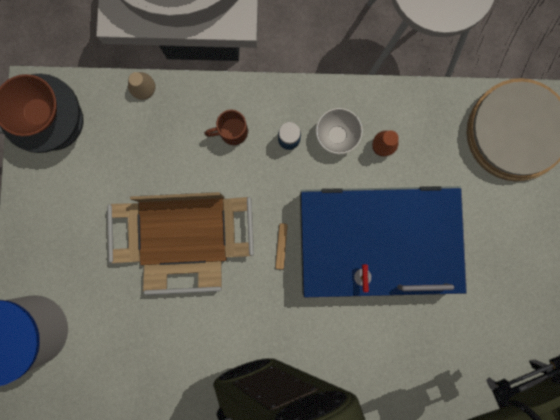

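View pics/side0.png

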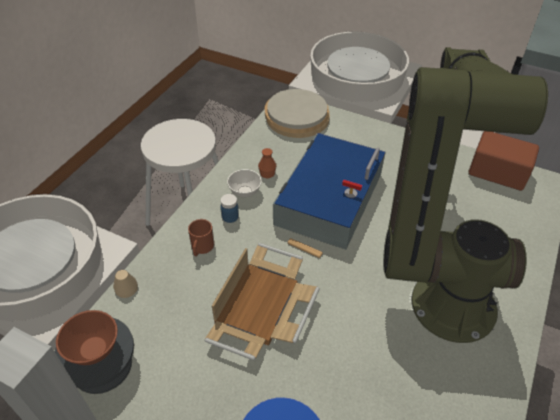

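Run:
```python
from h import *
d=np.load("top0.npz"); img=d["img"].astype(int); P=d["P"]; z=P[...,2]; b,g,r=img[...,0],img[...,1],img[...,2]
def rect(m,n):
    m=cv2.morphologyEx(m.astype(np.uint8),cv2.MORPH_OPEN,np.ones((2,2)))
    k,l,s,_=cv2.connectedComponentsWithStats(m); i=1+np.argmax(s[1:,4]); q=P[l==i]
    (c,wh,a)=cv2.minAreaRect(q[:,:2].astype(np.float32)); print(n,np.round(c,1),np.round(wh,1),round(a,1),"z",np.round(np.percentile(q[:,2],[5,50,95]),1),len(q)); 
    print("   mean",q.mean(0).round(1)); return q
U,V=np.meshgrid(np.arange(560),np.arange(420))
rect((b>r+40)&(U>280)&(z>95)&(z<125),"panel")
rect((r>b+80)&(r>g+80)&(U>350)&(U<380)&(V>255)&(V<300),"key")
rect((z>140)&(z<165)&(U>380)&(U<470)&(V>275)&(V<300),"handle")
rect((z>20)&(z<42)&(U>140)&(U<226)&(V>190)&(V<266)&(r<160)&(r>b+35),"trayfloor")
rect((z>85)&(U>120)&(U<240)&(V>180)&(V<215),"farwall")
gray=(abs(r-b)<25)&(b>90)
rect((z>20)&(U>100)&(U<122)&(V>195)&(V<270)&(z<120),"left")
rect((z>20)&(U>242)&(U<260)&(V>190)&(V<270)&(z<120),"right")
rect((z>20)&(U>135)&(U<230)&(V>283)&(V<300)&(z<120),"near")
rect((z>5)&(U>272)&(U<290)&(V>215)&(V<275),"rib")
```

```text
panel [ 489.6 -215.9] [261.6 441.8] 2.8 z [107.4 111.6 115.9] 15566
   mean [ 500.9 -239.5  115.5]
key [ 452.3 -108. ] [224.7  52.5] 64.5 z [151.7 156.3 160. ] 89
   mean [ 411.5 -191.6  170. ]
handle [ 391.9 -344.1] [ 16.4 136.3] 2.6 z [110.3 158.  162.2] 280
   mean [ 392.9 -337.8  149. ]
trayfloor [513.  186.5] [172.3 361.8] 1.4 z [26.6 31.4 36.5] 5140
   mean [508.1 254.3  35.6]
farwall [596.7 278.5] [  8.3 243.2] 3.5 z [ 65.  103.  109.2] 370
   mean [596.6 264.7  94.7]
left [503.1 427.9] [151.9  41.7] 0.6 z [ 1.1 44.8 52. ] 529
   mean [504.1 429.9  41.1]
right [533.2  73.5] [148.1  98.5] 17.2 z [-0.1 53.  60. ] 419
   mean [524.7  86.1  48.5]
near [392.4 172.5] [ 66.4 370.1] 16.6 z [-0.2 50.9 57. ] 569
   mean [367.1 254.4  53. ]
rib [480.9   1.4] [ 22.  118.9] 86.0 z [ 0.3 11.9 16.7] 381
   mean [481.4   1.5  14.4]
```

```bash
cat >> h.py <<'E'
def cast(c,uv,z):
    uv=np.asarray(uv,float).reshape(-1,2)
    d=np.c_[(uv[:,0]-c["cx"])/c["fx"],(uv[:,1]-c["cy"])/c["fy"],np.ones(len(uv))]@c["R"].T
    e=np.array(c["eye"]); return (e+d*((z-e[2])/d[:,2])[:,None])[:,:2]
def blob(c,m,z,n=""):
    m=cv2.morphologyEx(m.astype(np.uint8),cv2.MORPH_OPEN,np.ones((2,2)))
    k,l,s,_=cv2.connectedComponentsWithStats(m); i=1+np.argmax(s[1:,4]); v,u=np.nonzero(l==i)
    q=cast(c,np.c_[u,v],z); ctr,wh,a=cv2.minAreaRect(q.astype(np.float32))
    zz=np.median(pts(c)[l==i][:,2])
    print(n,"rect",np.round(ctr,1),np.round(wh,1),round(a,2),"px",np.round([u.mean(),v.mean()],0),"medz",round(zz,1),len(u)); return np.array(ctr),wh,a
E
python3 - <<'E'
from h import *
c=cam("top"); img=c["img"].astype(int); z=pts(c)[...,2]; b,g,r=img[...,0],img[...,1],img[...,2]
U,V=np.meshgrid(np.arange(560),np.arange(420))
blob(c,(b>r+40)&(U>280)&(V<310),111,"panel")
blob(c,(r>b+70)&(r>g+70)&(U>350)&(U<380)&(V>255)&(V<300),156,"key")
blob(c,(abs(r-b)<40)&(r>60)&(U>390)&(U<460)&(V>282)&(V<294),158,"handle")
blob(c,(U>140)&(U<226)&(V>190)&(V<266)&(r<160)&(r>b+35),30,"trayfloor")
G=(abs(r-b)<30)&(b>85)&(z>30)
for n,w,zz in (("left",(100,125,195,270),50),("right",(240,260,190,270),58),("near",(135,230,280,300),55)):
    m=(U>w[0])&(U<w[1])&(V>w[2])&(V<w[3])&G
    blob(c,m,zz,n)
blob(c,(z>60)&(U>125)&(U<230)&(V>180)&(V<215)&(r>b+20),105,"farwall")
cv2.imwrite("pics/a.png",np.hstack([cv2.resize(c["img"][180:300,100:260],None,fx=3.5,fy=3.5),]))
cv2.imwrite("pics/b.png",cv2.resize(c["img"][180:310,290:475],None,fx=4,fy=4))
E
```

```text
panel rect [ 496.1 -242.5] [250.6 385.9] 2.88 px [383. 241.] medz 111.7 15615
key rect [ 411.9 -193.7] [57.4  9.3] 1.43 px [366. 279.] medz 156.0 104
handle rect [ 393.6 -337.8] [ 12. 118.] 3.1 px [429. 288.] medz 157.5 271
trayfloor rect [510.3 255. ] [172.  216.5] 1.9 px [184. 234.] medz 31.3 5161
left rect [502.2 435.3] [146.9  12.1] 4.23 px [111. 234.] medz 47.2 268
right rect [528.4  81.6] [146.4  12.5] 3.69 px [251. 227.] medz 54.6 280
near rect [363.9 245.3] [ 11.9 192.7] 4.27 px [183. 291.] medz 51.8 363
farwall rect [594.4 262.2] [ 12.5 221.9] 4.25 px [177. 197.] medz 97.6 458
```

View pics/a.png

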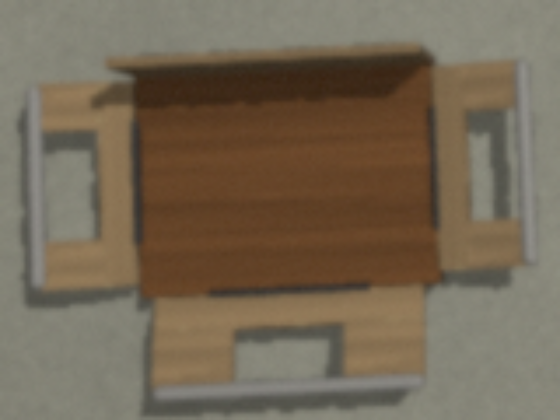

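The top view shows the tray (px 184,234), the locker (383,241), the red key (366,279) and the handle (429,288). Sizes match. Tray centre ≈ (516,257) with yaw 0.074, locker yaw 0.05. Next: move over the key.

{"fn": "arm_command", "kwargs": {"plan": [[0,0,0,0,-0.174],[0,0,0,0,-0.174],[0,0,0,0,-0.174],[0,0,0,0,-0.174],[0,0,0,0,-0.174],[0,0,0,0,-0.174],[0,0,0,0,-0.174],[0,0,0,0,-0.174],[0,0,0,0,-0.174],[0,0,0,0,-0.174],[0,0,0,0,-0.174],[0,0,0,0,-0.174],[0,0,0,0,-0.174],[0,0,0,0,-0.174],[0,0,0,0,-0.174],[0,0,0,0,-0.174]], "newtons": 25}}

```text
clock: 2.15
eef_pos: [280.8, -471.6, 200.0]
eef_rot: [-3.098, -0.067, 3.084]
wrist_force: [0.2, -0.7, 0.1]
finger_gap: 47.2
finger_force: 0.0
```

{"fn": "arm_command", "kwargs": {"plan": [[0,-0.0207,0.03,0,0],[0,-0.0207,0.03,0,0],[0,-0.0207,0.03,0,0],[0,-0.0207,0.03,0,0],[0,-0.0207,0.03,0,0],[0,-0.0207,0.03,0,0],[0,-0.0207,0.03,0,0],[0,-0.0207,0.03,0,0],[0,-0.0207,0.03,0,0],[0,-0.0207,0.03,0,0],[0,0,0,0,0],[0,0,0,0,0]]}}

```text
clock: 3.65
eef_pos: [503.3, -184.6, 173.4]
eef_rot: [-3.099, -0.067, 3.083]
wrist_force: [0.5, -0.6, 1.1]
finger_gap: 47.1
finger_force: 0.0
```

```bash
cat >> h.py <<'E'
def go(x,y,z,yaw=None):
    s=manip.read_state(); p=np.array(s["eef_pos"]); w=s["eef_rot"][2]; d=np.array([x,y,z])-p
    print("at",p.round(1),"yaw",round(w,3),"j6",round(s["joints"][5],2),"gap",round(s["finger_gap"],1),"F",np.round(s["wrist_force"],1),"clk",round(s["clock"],1))
    w2=w if yaw is None else yaw
    print("roll",round((w-w2+np.pi)%(2*np.pi)-np.pi,3),"tool d (at yaw)",np.round([np.cos(w2)*d[0]+np.sin(w2)*d[1],np.sin(w2)*d[0]-np.cos(w2)*d[1],-d[2]],1))
E
python3 - <<'E'
from h import *
go(411.5,-193.7,130,3.19)
c=cam("wrist"); print(c["eye"]); cv2.imwrite("pics/w1.png",c["img"])
img=c["img"].astype(int); b,g,r=img[...,0],img[...,1],img[...,2]
blob(c,(r>b+70)&(r>g+70),156,"key")
E
```

```text
at [ 503.3 -184.6  173.4] yaw 3.083 j6 -1.88 gap 47.1 F [ 0.5 -0.6  1.1] clk 3.6
roll -0.107 tool d (at yaw) [92.1 -4.6 43.4]
[ 448.49606685 -174.80474278  355.80108202]
key rect [ 414.  -192.2] [62.6 12.3] 3.1 px [259.  77.] medz 155.0 2960
```

View pics/w1.png

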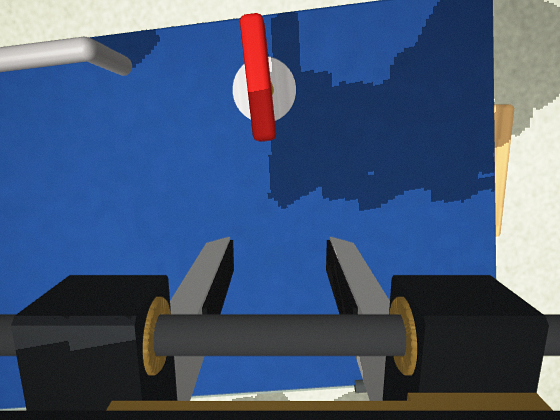

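The key sits at px (259,77) and its bar measures 62.6x12.3, as expected. The fast turn shifted and tilted the tool, so I'll test a slow turn.

{"fn": "arm_command", "kwargs": {"plan": [[0,0,0,0,-0.05],[0,0,0,0,-0.05],[0,0,0,0,0]]}}

```text
clock: 4.08
eef_pos: [503.2, -185.0, 173.7]
eef_rot: [-3.105, -0.07, -3.101]
wrist_force: [-0.5, -0.6, -0.2]
finger_gap: 46.8
finger_force: 0.0
```

Run:
```python
from h import *
s=manip.read_state(); print(s["eef_pos"],s["eef_rot"],s["joints"],s["qd"])
```

```text
[ 503.18009171 -185.03589612  173.70814258] [-3.10525104 -0.07006878 -3.10147757] [-0.38928064  0.32837681  1.5615474  -0.06454461  1.30080498 -1.98271581] [ 0.00486658  0.00237137 -0.00103678  0.00094681  0.00096771  0.02851058]
```

{"fn": "arm_command", "kwargs": {"plan": [[0,0,0,0,-0.174],[0,0,0,0,0],[0,0,0,0,0]]}}

```text
clock: 4.45
eef_pos: [503.5, -184.5, 173.6]
eef_rot: [-3.118, -0.075, -2.93]
wrist_force: [-0.1, -0.2, -0.6]
finger_gap: 46.8
finger_force: 0.0
```

Run:
```python
from h import *
s=manip.read_state(); print(s["eef_pos"],s["eef_rot"],s["joints"],s["qd"])
```

```text
[ 503.46988271 -184.48636314  173.61827865] [-3.11774465 -0.07529998 -2.93013737] [-0.388145    0.32872643  1.56130286 -0.0645059   1.30084428 -2.15255403] [ 0.0040619   0.0013207  -0.00152534  0.00018466 -0.00036372 -0.0116115 ]
```

{"fn": "arm_command", "kwargs": {"plan": [[0,0,0,0,0.174],[0,0,0,0,0.174],[0,0,0,0,0.174],[0,0,0,0,0.174],[0,0,0,0,0.174],[0,0,0,0,0.174],[0,0,0,0,0]]}}

```text
clock: 5.32
eef_pos: [503.5, -184.3, 173.6]
eef_rot: [-3.065, -0.018, 2.312]
wrist_force: [-0.4, -0.5, -0.2]
finger_gap: 46.9
finger_force: 0.0
```

Run:
```python
from h import *
s=manip.read_state(); print(s["eef_pos"],s["eef_rot"],s["joints"],R.from_euler('xyz',s["eef_rot"]).as_matrix()[:,2])
```

```text
[ 503.53687035 -184.33763401  173.59526479] [-3.06452954 -0.01754529  2.31234276] [-0.38783678  0.32881825  1.56123907 -0.06451331  1.30089046 -1.11131708] [-0.06858685 -0.03909989 -0.99687865]
```

{"fn": "arm_command", "kwargs": {"plan": [[0,0,0,0,-0.174],[0,0,0,0,-0.174],[0,0,0,0,-0.174],[0,0,0,0,-0.174],[0,0,0,0,-0.174],[0,0,0,0,0]]}}

```text
clock: 6.08
eef_pos: [503.6, -184.3, 173.6]
eef_rot: [-3.105, -0.07, -3.099]
wrist_force: [-0.8, -0.8, 0.2]
finger_gap: 47.2
finger_force: 0.0
```

Run:
```python
from h import *
s=manip.read_state(); print(s["eef_pos"],s["eef_rot"],s["joints"],R.from_euler('xyz',s["eef_rot"]).as_matrix()[:,2])
```

```text
[ 503.57230352 -184.31224806  173.56641285] [-3.10544522 -0.07025819 -3.09880752] [-0.38777414  0.32887552  1.56123105 -0.06450207  1.30080302 -1.98388261] [-0.06854458 -0.03910715 -0.99688127]
```

```bash
cat >> h.py <<'E'
def go(x,y,z,yaw=None):
    s=manip.read_state(); p=np.array(s["eef_pos"]); M=R.from_euler('xyz',s["eef_rot"]).as_matrix(); d=np.array([x,y,z])-p
    w=np.arctan2(M[1,0],M[0,0])
    print("at",p.round(1),"yaw",round(w,3),"tz",M[:,2].round(3),"j6",round(s["joints"][5],2),"gap",round(s["finger_gap"],1),"ff",round(s["finger_force"],1),"F",np.round(s["wrist_force"],1),"clk",round(s["clock"],1))
    roll=0 if yaw is None else (w-yaw+np.pi)%(2*np.pi)-np.pi
    print("roll",round(roll,3),"then tool d mm",((M@R.from_euler('z',roll).as_matrix()).T@d).round(1),"for world",d.round(1))
E
python3 - <<'E'
from h import *
go(412.5,-193.5,175,3.19)
go(412.5,-193.5,130,3.19)
E
```

```text
at [ 503.6 -184.3  173.6] yaw -3.099 tz [-0.069 -0.039 -0.997] j6 -1.98 gap 47.2 ff 0.0 F [-0.8 -0.8  0.2] clk 6.1
roll -0.006 then tool d mm [91.3 -4.6  5.2] for world [-91.1  -9.2   1.4]
at [ 503.6 -184.3  173.6] yaw -3.099 tz [-0.069 -0.039 -0.997] j6 -1.98 gap 47.2 ff 0.0 F [-0.8 -0.8  0.2] clk 6.1
roll -0.006 then tool d mm [88.1 -3.  50. ] for world [-91.1  -9.2 -43.6]
```

{"fn": "arm_command", "kwargs": {"plan": [[0,0.023,-0.0012,0.0013,0],[0,0.023,-0.0012,0.0013,0],[0,0.023,-0.0011,0.0013,0],[0,0.0223,-0.0011,0.0013,0],[0,-0.0008,0.0004,0.0112,0],[0,-0.0008,0.0004,0.0112,0],[0,-0.0008,0.0004,0.0112,0],[0,-0.0008,0.0004,0.0112,0],[0,0,0,0,0],[-0.9,0,0,0,0],[-0.9,0,0,0,0],[-0.9,0,0,0,0],[-0.9,0,0,0,0],[-0.9,0,0,0,0]], "newtons": 25}}

```text
clock: 7.82
eef_pos: [412.5, -192.6, 130.1]
eef_rot: [-3.106, -0.07, -3.1]
wrist_force: [-0.9, 3.4, 2.6]
finger_gap: 12.1
finger_force: 25.0
```

Run:
```python
from h import *
go(412.5,-193.5,130)
```

```text
at [ 412.5 -192.6  130.1] yaw -3.1 tz [-0.068 -0.039 -0.997] j6 -2.06 gap 12.1 ff 25.0 F [-0.9  3.4  2.6] clk 7.8
roll 0 then tool d mm [ 0.1 -0.9  0.2] for world [-0.  -0.9 -0.1]
```

{"fn": "arm_command", "kwargs": {"plan": [[-0.9,0,0,0,0.105],[-0.9,0,0,0,0.105],[-0.9,0,0,0,0.105],[-0.9,0,0,0,0.105],[-0.9,0,0,0,0.105],[-0.9,0,0,0,0.105],[-0.9,0,0,0,0.105],[-0.9,0,0,0,0.105],[-0.9,0,0,0,0.105],[-0.9,0,0,0,0.105],[-0.9,0,0,0,0.105],[-0.9,0,0,0,0.105],[-0.9,0,0,0,0.105],[-0.9,0,0,0,0.105],[-0.9,0,0,0,0.105],[-0.9,0,0,0,0],[-0.9,0,0,0,0]]}}

```text
clock: 9.95
eef_pos: [412.8, -192.5, 130.2]
eef_rot: [-3.072, 0.036, 1.611]
wrist_force: [0.4, 4.7, 2.7]
finger_gap: 12.5
finger_force: 25.0
```

Run:
```python
from h import *
go(412.5,-193.5,175)
```

```text
at [ 412.8 -192.5  130.2] yaw 1.611 tz [-0.068 -0.038 -0.997] j6 -0.49 gap 12.5 ff 25.0 F [0.4 4.7 2.7] clk 9.9
roll 0 then tool d mm [ -2.6  -3.5 -44.6] for world [-0.3 -1.  44.8]
```

{"fn": "arm_command", "kwargs": {"plan": [[0,0,0,0,0],[0,0,0,0,0],[0,0,0,-0.015,0],[0,0,0,-0.02,0],[0,0,0,-0.02,0],[0,0,0,0,0]]}}

```text
clock: 10.7
eef_pos: [417.0, -191.0, 186.6]
eef_rot: [-3.074, 0.038, 1.611]
wrist_force: [0.4, 0.8, -0.4]
finger_gap: 47.2
finger_force: 0.0
```

Run:
```python
from h import *
go(392.3,-338.5,185,1.62)
go(392.3,-338.5,134,1.62)
c=cam("wrist")
img=c["img"].astype(int); b,g,r=img[...,0],img[...,1],img[...,2]
blob(c,(r>b+70)&(r>g+70),156,"key")
blob(c,(abs(r-b)<25)&(r>90)&(abs(pts(c)[...,2]-156)<12)&(pts(c)[...,1]<-230),158,"handle")
cv2.imwrite("pics/w2.png",c["img"])
```

```text
at [ 417.  -191.   186.6] yaw 1.611 tz [-0.066 -0.041 -0.997] j6 -0.49 gap 47.2 ff 0.0 F [ 0.4  0.8 -0.4] clk 10.7
roll -0.009 then tool d mm [-145.9  -31.3    9.2] for world [ -24.7 -147.5   -1.6]
at [ 417.  -191.   186.6] yaw 1.611 tz [-0.066 -0.041 -0.997] j6 -0.49 gap 47.2 ff 0.0 F [ 0.4  0.8 -0.4] clk 10.7
roll -0.009 then tool d mm [-144.   -27.9   60. ] for world [ -24.7 -147.5  -52.6]
key rect [ 413.7 -191.6] [12.  64.8] 2.56 px [279. 231.] medz 154.8 2151
handle rect [ 394.3 -293.1] [11.8 35.1] 1.04 px [243. 379.] medz 157.3 783
```

{"fn": "arm_command", "kwargs": {"plan": [[0,-0.0243,-0.0053,0.0015,0],[0,-0.0243,-0.0053,0.0015,0],[0,-0.0243,-0.0053,0.0015,0],[0,-0.0243,-0.0053,0.0015,0],[0,-0.0243,-0.0053,0.0015,0],[0,-0.0243,-0.0048,0.0015,0],[0,0.0005,0.0009,0.0127,0],[0,0.0005,0.0009,0.0127,0],[0,0.0005,0.0009,0.0127,0],[0,0.0005,0.0009,0.0127,0],[0,0,0,0,0],[-0.9,0,0,0,0],[-0.9,0,0,0,0],[-0.9,0,0,0,0],[-0.9,0,0,0,0]], "newtons": 20}}

```text
clock: 12.62
eef_pos: [393.9, -337.7, 132.8]
eef_rot: [-3.081, 0.038, 1.611]
wrist_force: [39.1, 0.6, -14.7]
finger_gap: 11.9
finger_force: 20.0
```

Run:
```python
from h import *
go(392.3,-338.5,134)
s=manip.read_state(); p=np.array(s["eef_pos"]); M=R.from_euler('xyz',s["eef_rot"]).as_matrix()
# arc: handle rel hinge frame (-235,48); world dirs
u=np.array([np.cos(.05),np.sin(.05),0]); f=lambda t:(-235*np.cos(t)+48*np.sin(t))*u+np.array([0,0,235*np.sin(t)+48*np.cos(t)])
t=np.arange(0,1.551,.075)
q=np.array([f(a) for a in t]); print("per-row tool mm"); print((np.diff(q,axis=0)@M).round(1).tolist()); print(p+q[-1]-q[0],t[-1],len(t))
```

```text
at [ 393.9 -337.7  132.8] yaw 1.611 tz [-0.059 -0.041 -0.997] j6 -0.75 gap 11.9 ff 20.0 F [ 39.1   0.6 -14.7] clk 12.6
roll 0 then tool d mm [-0.8 -1.7 -1. ] for world [-1.6 -0.8  1.2]
per-row tool mm
[[-0.6, 3.2, -17.7], [-0.6, 4.5, -17.4], [-0.6, 5.8, -17.0], [-0.5, 7.1, -16.5], [-0.5, 8.3, -16.0], [-0.5, 9.4, -15.3], [-0.4, 10.6, -14.5], [-0.4, 11.6, -13.7], [-0.3, 12.6, -12.8], [-0.3, 13.5, -11.8], [-0.2, 14.4, -10.8], [-0.2, 15.2, -9.7], [-0.1, 15.8, -8.5], [-0.1, 16.4, -7.3], [-0.0, 16.9, -6.0], [0.0, 17.3, -4.8], [0.1, 17.7, -3.5], [0.1, 17.9, -2.1], [0.2, 18.0, -0.8], [0.2, 18.0, 0.6]]
[ 659.85329883 -324.35626343  322.64818337] 1.5 21
```

{"fn": "arm_command", "kwargs": {"plan": [[-0.9,0.0005,0.0018,0,0],[-0.9,0,0,0,0],[-0.9,-0.0006,0.0032,-0.0177,0],[-0.9,-0.0006,0.0045,-0.0174,0],[-0.9,-0.0006,0.0058,-0.017,0],[-0.9,-0.0005,0.0071,-0.0165,0],[-0.9,-0.0005,0.0083,-0.016,0],[-0.9,-0.0005,0.0094,-0.0153,0],[-0.9,0,0,0,0],[-0.9,0,0,0,0]]}}

```text
clock: 13.88
eef_pos: [437.6, -335.1, 229.0]
eef_rot: [-3.072, 0.037, 1.611]
wrist_force: [6.3, -2.5, -4.1]
finger_gap: 11.3
finger_force: 20.0
```

Run:
```python
from h import *
go(395+49.9,-337,132.8+97)
```

```text
at [ 437.6 -335.1  229. ] yaw 1.611 tz [-0.068 -0.039 -0.997] j6 -0.71 gap 11.3 ff 20.0 F [ 6.3 -2.5 -4.1] clk 13.9
roll 0 then tool d mm [-2.2  7.2 -1.2] for world [ 7.3 -1.9  0.8]
```

{"fn": "arm_command", "kwargs": {"plan": [[-0.9,-0.0004,0.0106,-0.0145,0],[-0.9,-0.0004,0.0116,-0.0137,0],[-0.9,-0.0003,0.0126,-0.0128,0],[-0.9,-0.0003,0.0135,-0.0118,0],[-0.9,-0.0002,0.0144,-0.0108,0],[-0.9,-0.0002,0.0152,-0.0097,0],[-0.9,-0.0001,0.0158,-0.0085,0],[-0.9,-0.0001,0.0164,-0.0073,0],[-0.9,0,0.0169,-0.006,0],[-0.9,0,0.0173,-0.0048,0],[-0.9,0.0001,0.0177,-0.0035,0],[-0.9,0.0001,0.0179,-0.0021,0],[-0.9,0.0002,0.018,-0.0008,0],[-0.9,0.0002,0.018,0.0006,0],[-0.9,0,0,0,0],[-0.9,0,0,0,0],[-0.9,0,0,0,0]]}}

```text
clock: 16.0
eef_pos: [659.9, -324.1, 320.1]
eef_rot: [-3.073, 0.037, 1.611]
wrist_force: [3.7, 2.1, 4.7]
finger_gap: 11.3
finger_force: 20.0
```

Run:
```python
from h import *
go(659.8,-324,322)
c=cam("top"); cv2.imwrite("pics/t1.png",c["img"])
```

```text
at [ 659.9 -324.1  320.1] yaw 1.611 tz [-0.067 -0.039 -0.997] j6 -0.54 gap 11.3 ff 20.0 F [3.7 2.1 4.7] clk 16.0
roll 0 then tool d mm [ 0.1 -0.2 -1.9] for world [-0.1  0.1  1.9]
```

View pics/t1.png

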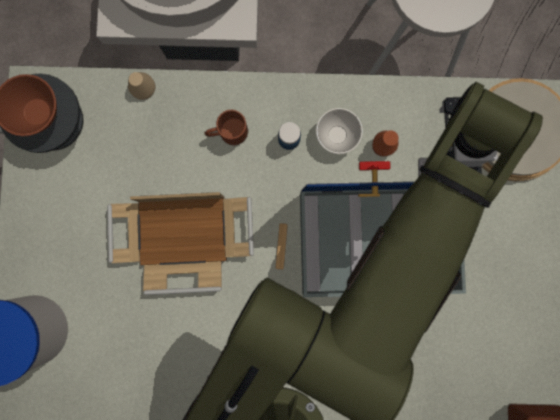

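Panel open: the blue edge runs along row 187 and the red key is at (375,165). Releasing the handle.

{"fn": "arm_command", "kwargs": {"plan": [[-0.4,0,0,0,0],[-0.4,0,0,0,0],[-0.4,0,0,0,0],[-0.4,-0.0005,-0.001,-0.0138,0],[-0.4,-0.0005,-0.001,-0.0138,0],[-0.4,-0.0005,-0.001,-0.0138,0],[-0.4,-0.0005,-0.001,-0.0138,0],[-0.4,0,0,0,0]]}}

```text
clock: 17.05
eef_pos: [659.7, -324.5, 375.5]
eef_rot: [-3.073, 0.037, 1.611]
wrist_force: [-0.7, -0.5, 0.6]
finger_gap: 28.1
finger_force: 0.0
```

Run:
```python
from h import *
go(450,-300,378)
go(364,100,250,1.645)
```

```text
at [ 659.7 -324.5  375.5] yaw 1.611 tz [-0.067 -0.04  -0.997] j6 -0.55 gap 28.1 ff 0.0 F [-0.7 -0.5  0.6] clk 17.1
roll 0 then tool d mm [  32.7 -208.4   10.7] for world [-209.7   24.5    2.5]
at [ 659.7 -324.5  375.5] yaw 1.611 tz [-0.067 -0.04  -0.997] j6 -0.55 gap 28.1 ff 0.0 F [-0.7 -0.5  0.6] clk 17.1
roll -0.034 then tool d mm [ 449.3 -255.1  128.1] for world [-295.7  424.5 -125.5]
```

{"fn": "arm_command", "kwargs": {"plan": [[-0.4,0.004,-0.026,0.0013,0],[-0.4,0.004,-0.026,0.0013,0],[-0.4,0.004,-0.026,0.0013,0],[-0.4,0.004,-0.026,0.0013,0],[-0.4,0.004,-0.026,0.0013,0],[-0.4,0.004,-0.026,0.0013,0],[-0.4,0.004,-0.026,0.0013,0],[-0.4,0.004,-0.026,0.0013,-0.034]]}}

```text
clock: 18.05
eef_pos: [449.0, -300.1, 377.1]
eef_rot: [-3.07, 0.034, 1.645]
wrist_force: [-0.0, -0.8, 1.2]
finger_gap: 28.1
finger_force: 0.0
```

Run:
```python
from h import *
go(364,240,180)
```

```text
at [ 449.  -300.1  377.1] yaw 1.645 tz [-0.069 -0.039 -0.997] j6 -0.7 gap 28.1 ff 0.0 F [-0.  -0.8  1.2] clk 18.1
roll 0 then tool d mm [551.3 -31.6 181.4] for world [ -85.   540.1 -197.1]
```

{"fn": "arm_command", "kwargs": {"plan": [[-0.2,0.0394,-0.0023,0.013,0],[-0.2,0.0394,-0.0023,0.013,0],[-0.2,0.0394,-0.0023,0.013,0],[-0.2,0.0394,-0.0023,0.013,0],[-0.2,0.0394,-0.0023,0.013,0],[-0.2,0.0394,-0.0023,0.013,0],[-0.2,0.0394,-0.0023,0.013,0],[-0.2,0.0394,-0.0023,0.013,0],[-0.2,0.0394,-0.0023,0.013,0],[-0.2,0.0394,-0.0023,0.013,0],[-0.2,0.0394,-0.0023,0.013,0],[-0.2,0.0394,-0.0023,0.013,0],[-0.2,0.0394,-0.0023,0.013,0],[-0.2,0.0394,-0.0023,0.013,0],[-0.2,0,0,0,0]]}}

```text
clock: 19.92
eef_pos: [363.5, 240.8, 178.4]
eef_rot: [-3.068, 0.035, 1.647]
wrist_force: [0.6, -1.1, 0.7]
finger_gap: 37.4
finger_force: 0.0
```

Run:
```python
from h import *
go(363,245,25)
c=cam("wrist"); cv2.imwrite("pics/w3.png",c["img"]); np.save("w3P.npy",pts(c))
img=c["img"].astype(int); b,g,r=img[...,0],img[...,1],img[...,2]
P=pts(c)
m=(abs(r-b)<30)&(r>60)&(P[...,2]>35)&(P[...,2]<75)&(P[...,0]<385)&(P[...,0]>335)
if m.sum()>50: blob(c,m,54,"rail")
```

```text
at [363.5 240.8 178.4] yaw 1.647 tz [-0.071 -0.04  -0.997] j6 0.43 gap 37.4 ff 0.0 F [ 0.6 -1.1  0.7] clk 19.9
roll 0 then tool d mm [  9.6  11.1 152.7] for world [  -0.5    4.2 -153.4]
rail rect [365.7 249.2] [ 11.7 191.2] 4.37 px [295. 174.] medz 51.0 3209
```

View pics/w3.png

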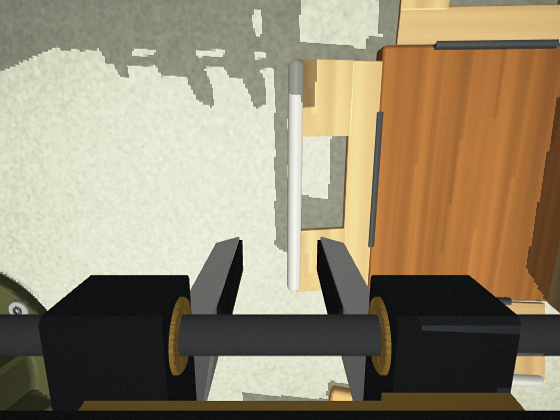

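Rail at px (295,174), about (365,247), z 46. Computing the lift arcs.

{"fn": "arm_command", "kwargs": {"plan": [[-0.2,0.0013,0.0015,0.0189,0],[-0.2,0.0013,0.0015,0.0189,0],[-0.2,0.0013,0.0015,0.0189,0],[-0.2,0.0013,0.0015,0.0189,0],[-0.2,0.0013,0.0015,0.0189,0],[-0.2,0.0013,0.0015,0.0189,0],[-0.2,0.0013,0.0015,0.0189,0],[-0.2,0.0013,0.0015,0.0189,0],[-0.2,0,0,0,0],[-0.9,0,0,0,0],[-0.9,0,0,0,0],[-0.9,0,0,0,0],[-0.9,0,0,0,0]], "newtons": 15}}

```text
clock: 21.6
eef_pos: [364.4, 245.0, 28.1]
eef_rot: [-3.067, 0.035, 1.645]
wrist_force: [-10.2, 0.4, 4.5]
finger_gap: 11.7
finger_force: 15.0
```

```bash
cat >> h.py <<'E'
def arc(head,t0,t1,n):
    "rail arc rows, head = world heading of the side's x axis"
    s=manip.read_state(); M=R.from_euler('xyz',s["eef_rot"]).as_matrix()
    u=np.array([np.cos(head),np.sin(head),0]); t=np.linspace(t0,t1,n+1)
    q=70*(-np.cos(t)[:,None]*u+np.sin(t)[:,None]*np.array([0,0,1]))
    print((np.diff(q,axis=0)@M).round(1).tolist(),"end",(np.array(s["eef_pos"])+q[-1]-q[0]).round(1))
E
python3 - <<'E'
from h import *
go(363.7,246.2,27); arc(.074,.24,1.54,14)
E
```

```text
at [364.4 245.   28.1] yaw 1.645 tz [-0.072 -0.04  -0.997] j6 0.44 gap 11.7 ff 15.0 F [-10.2   0.4   4.5] clk 21.6
roll 0 then tool d mm [ 1.3 -0.6  1.1] for world [-0.7  1.2 -1.1]
[[-0.2, 1.4, -6.3], [-0.2, 2.0, -6.2], [-0.2, 2.5, -6.0], [-0.2, 3.1, -5.7], [-0.2, 3.6, -5.4], [-0.2, 4.1, -5.1], [-0.1, 4.5, -4.7], [-0.1, 4.9, -4.2], [-0.1, 5.3, -3.8], [-0.1, 5.6, -3.2], [-0.1, 5.9, -2.7], [-0.1, 6.1, -2.2], [-0.0, 6.3, -1.6], [-0.0, 6.4, -1.0]] end [430.1 249.9  81.5]
```

{"fn": "arm_command", "kwargs": {"plan": [[-0.9,-0.0002,0.0014,-0.0063,0],[-0.9,-0.0002,0.002,-0.0062,0],[-0.9,-0.0002,0.0025,-0.006,0],[-0.9,-0.0002,0.0031,-0.0057,0],[-0.9,-0.0002,0.0036,-0.0054,0],[-0.9,-0.0002,0.0041,-0.0051,0],[-0.9,-0.0001,0.0045,-0.0047,0],[-0.9,-0.0001,0.0049,-0.0042,0],[-0.9,-0.0001,0.0053,-0.0038,0],[-0.9,-0.0001,0.0056,-0.0032,0],[-0.9,-0.0001,0.0059,-0.0027,0],[-0.9,-0.0001,0.0061,-0.0022,0],[-0.9,0,0.0063,-0.0016,0],[-0.9,0,0.0064,-0.001,0],[-0.9,0,0,0,0],[-0.9,0,0,0,0]]}}

```text
clock: 23.6
eef_pos: [431.8, 250.1, 81.9]
eef_rot: [-3.071, 0.034, 1.645]
wrist_force: [0.8, -1.4, 3.3]
finger_gap: 11.4
finger_force: 15.0
```

Run:
```python
from h import *
go(430.1,249.9,81.5)
```

```text
at [431.8 250.1  81.9] yaw 1.645 tz [-0.067 -0.039 -0.997] j6 0.38 gap 11.4 ff 15.0 F [ 0.8 -1.4  3.3] clk 23.6
roll 0 then tool d mm [-0.  -1.6  0.5] for world [-1.7 -0.2 -0.4]
```

{"fn": "arm_command", "kwargs": {"plan": [[-0.9,0,0.0025,0,0],[-0.9,0,0.002,0,0],[-0.9,0,0,0,0]]}}

```text
clock: 23.98
eef_pos: [432.6, 250.1, 81.6]
eef_rot: [-3.062, 0.035, 1.645]
wrist_force: [-26.7, -4.1, 22.5]
finger_gap: 11.4
finger_force: 15.0
```

{"fn": "arm_command", "kwargs": {"plan": [[-0.35,0,-0.003,0,0],[-0.35,0,0,0,0],[-0.35,0,0,0,0],[-0.35,-0.0007,-0.0014,-0.02,0],[-0.35,-0.0007,-0.0014,-0.02,0],[-0.35,-0.0007,-0.0014,-0.02,0],[-0.35,-0.0007,-0.0014,-0.02,0],[-0.2,0,0,0,0]]}}

```text
clock: 24.98
eef_pos: [433.6, 250.4, 162.8]
eef_rot: [-3.073, 0.033, 1.645]
wrist_force: [0.1, 0.6, -0.5]
finger_gap: 36.3
finger_force: 0.0
```

Run:
```python
from h import *
c=cam("wrist"); P=pts(c); img=c["img"].astype(int); b,g,r=img[...,0],img[...,1],img[...,2]
m=(abs(r-b)<40)&(r>60)&(P[...,2]>90)&(P[...,2]<115)&(abs(P[...,0]-432)<30)
blob(c,m,106,"rail"); go(502,434,160,3.2156); go(502,434,160,.074)
```

```text
rail rect [432.4 265.6] [ 11.5 169.5] 4.43 px [287. 182.] medz 104.4 4638
at [433.2 250.1 161.7] yaw 1.645 tz [-0.068 -0.039 -0.997] j6 0.38 gap 37.1 ff 0.0 F [ 0.5 -0.3 -0.2] clk 25.0
roll -1.571 then tool d mm [-81.7 178.2 -10.1] for world [ 68.8 183.9  -1.7]
at [433.2 250.1 161.7] yaw 1.645 tz [-0.068 -0.039 -0.997] j6 0.38 gap 37.1 ff 0.0 F [ 0.5 -0.3 -0.2] clk 25.0
roll 1.571 then tool d mm [  81.7 -178.2  -10.1] for world [ 68.8 183.9  -1.7]
```

{"fn": "arm_command", "kwargs": {"plan": [[-0.2,0,0,-0.002,-0.1309],[-0.2,0,0,0,-0.1309],[-0.2,0,0,0,-0.1309],[-0.2,0,0,0,-0.1309],[-0.2,0,0,0,-0.1309],[-0.2,0,0,0,-0.1309],[-0.2,0,0,0,-0.1309],[-0.2,0,0,0,-0.1309],[-0.2,0,0,0,-0.1309],[-0.2,0,0,0,-0.1309],[-0.2,0,0,0,-0.1309],[-0.2,0,0,0,-0.1309],[-0.2,0,0,0,0]]}}

```text
clock: 26.65
eef_pos: [432.8, 250.0, 162.8]
eef_rot: [-3.107, -0.073, -3.071]
wrist_force: [-0.6, -0.4, -0.0]
finger_gap: 37.4
finger_force: 0.0
```

{"fn": "arm_command", "kwargs": {"plan": [[-0.2,-0.0136,0.0297,-0.001,0],[-0.2,-0.0136,0.0297,-0.001,0],[-0.2,-0.0136,0.0297,-0.001,0],[-0.2,-0.0136,0.0297,-0.001,0],[-0.2,-0.0136,0.0297,-0.001,0],[-0.2,-0.0136,0.0297,-0.001,0],[-0.2,0,0,0,0]]}}

```text
clock: 27.52
eef_pos: [501.3, 435.0, 156.2]
eef_rot: [-3.106, -0.073, -3.072]
wrist_force: [0.7, 0.3, 0.3]
finger_gap: 37.7
finger_force: 0.0
```

Run:
```python
from h import *
c=cam("wrist"); P=pts(c); img=c["img"].astype(int); b,g,r=img[...,0],img[...,1],img[...,2]
cv2.imwrite("pics/w4.png",c["img"])
m=(abs(r-b)<30)&(r>60)&(P[...,2]>34)&(P[...,2]<70)&(P[...,1]>400)
blob(c,m,49,"rail"); go(502,435-.8,25)
```

```text
rail rect [503.3 439.8] [145.8  11.6] 4.27 px [291. 216.] medz 46.6 2646
at [501.2 433.9 156.5] yaw -3.072 tz [-0.07  -0.04  -0.997] j6 -0.99 gap 37.7 ff 0.0 F [ 0.4 -1.  -0.8] clk 27.6
roll 0 then tool d mm [-10.3   4.8 131. ] for world [   0.8    0.3 -131.5]
```

{"fn": "arm_command", "kwargs": {"plan": [[-0.2,-0.0013,0.0009,0.0168,0],[-0.2,-0.0013,0.0009,0.0168,0],[-0.2,-0.0013,0.0009,0.0168,0],[-0.2,-0.0013,0.0009,0.0168,0],[-0.2,-0.0013,0.0009,0.0168,0],[-0.2,-0.0013,0.0009,0.0168,0],[-0.2,-0.0013,0.0009,0.0168,0],[-0.2,-0.0013,0.0009,0.0166,0],[-0.2,0,0,0,0],[-0.9,0,0,0,0],[-0.9,0,0,0,0],[-0.9,0,0,0,0],[-0.9,0,0,0,0]]}}

```text
clock: 29.2
eef_pos: [502.3, 439.0, 24.6]
eef_rot: [-3.112, -0.069, -3.069]
wrist_force: [-0.3, 14.0, 1.1]
finger_gap: 11.6
finger_force: 15.0
```

Run:
```python
from h import *
go(501.7,436.7,22); arc(.074-np.pi/2,.17,1.57,15)
```

```text
at [502.3 439.   24.6] yaw -3.069 tz [-0.066 -0.034 -0.997] j6 -0.99 gap 11.6 ff 15.0 F [-0.3 14.   1.1] clk 29.2
roll 0 then tool d mm [ 0.6 -2.2  2.7] for world [-0.6 -2.3 -2.6]
[[0.4, -1.6, -6.3], [0.4, -2.2, -6.1], [0.4, -2.7, -5.9], [0.4, -3.3, -5.6], [0.4, -3.8, -5.3], [0.3, -4.3, -4.9], [0.3, -4.7, -4.5], [0.3, -5.1, -4.1], [0.2, -5.5, -3.6], [0.2, -5.8, -3.0], [0.2, -6.0, -2.5], [0.1, -6.2, -1.9], [0.1, -6.4, -1.3], [0.1, -6.5, -0.7], [0.0, -6.5, -0.1]] end [507.4 370.3  82.7]
```

{"fn": "arm_command", "kwargs": {"plan": [[-0.9,0.0004,0.0,-0.0063,0],[-0.9,0.0004,-0.0017,-0.0061,0],[-0.9,0.0004,-0.0027,-0.0059,0],[-0.9,0.0004,-0.0033,-0.0056,0],[-0.9,0.0004,-0.0038,-0.0053,0],[-0.9,0.0003,-0.0043,-0.0049,0],[-0.9,0.0003,-0.0047,-0.0045,0],[-0.9,0.0003,-0.0051,-0.0041,0],[-0.9,0.0002,-0.0055,-0.0036,0],[-0.9,0.0002,-0.0058,-0.003,0],[-0.9,0.0002,-0.006,-0.0025,0],[-0.9,0.0001,-0.0062,-0.0019,0],[-0.9,0.0001,-0.0064,-0.0013,0],[-0.9,0.0001,-0.0065,-0.0007,0],[-0.9,0,-0.0065,0,0],[-0.9,0,0,0,0],[-0.9,0,0,0,0]]}}

```text
clock: 31.32
eef_pos: [507.5, 370.4, 81.9]
eef_rot: [-3.109, -0.07, -3.07]
wrist_force: [-0.5, 6.3, 5.7]
finger_gap: 11.3
finger_force: 15.0
```

{"fn": "arm_command", "kwargs": {"plan": [[-0.9,0,-0.002,0,0],[-0.9,0,0,0,0],[-0.9,0,0,0,0]]}}

```text
clock: 31.7
eef_pos: [507.5, 370.2, 82.0]
eef_rot: [-3.112, -0.069, -3.069]
wrist_force: [1.5, 18.8, 1.5]
finger_gap: 11.8
finger_force: 15.0
```

{"fn": "arm_command", "kwargs": {"plan": [[-0.35,0,0.0018,0,0],[-0.35,0,0,0,0],[-0.35,0,0,0,0],[-0.35,0.0015,-0.0008,-0.02,0],[-0.35,0.0015,-0.0008,-0.02,0],[-0.35,0.0015,-0.0008,-0.02,0],[-0.35,0.0015,-0.0008,-0.02,0],[-0.2,0,-0.029,0.001,0],[-0.2,0,-0.029,0.001,0],[-0.2,0,-0.029,0.001,0],[-0.2,0,-0.029,0.001,0],[-0.2,0,-0.029,0.001,0],[-0.2,0,-0.029,0.001,0],[-0.2,0,-0.029,0.001,0],[-0.2,0,-0.029,0.001,0],[-0.2,0,-0.029,0.001,0],[-0.2,0,-0.029,0.001,0],[-0.2,0,0,0,0]]}}

```text
clock: 33.95
eef_pos: [528.2, 78.7, 163.1]
eef_rot: [-3.107, -0.069, -3.072]
wrist_force: [-0.7, 0.4, -0.1]
finger_gap: 38.1
finger_force: 0.0
```

Run:
```python
from h import *
c=cam("wrist"); P=pts(c); img=c["img"].astype(int); b,g,r=img[...,0],img[...,1],img[...,2]
cv2.imwrite("pics/w5.png",c["img"])
m=(abs(r-b)<30)&(r>60)&(P[...,2]>38)&(P[...,2]<75)&(abs(P[...,1]-85)<25)
q,_,_=blob(c,m,57,"rail"); go(528.5,q[1]-.8,31)
t=cam("top"); P=pts(t); m=(P[...,2]>38)&(P[...,2]<90)&(abs(P[...,0]-490)<115)&(P[...,1]<-60)&(P[...,1]>-430)&(t["img"][...,2].astype(int)>t["img"][...,0]+20)
cv2.imwrite("pics/t2.png",cv2.resize(t["img"][150:310,90:480],None,fx=2,fy=2)); print(m.sum())
```

```text
rail rect [529.9  85. ] [146.   11.1] 4.29 px [293. 215.] medz 54.0 2626
at [528.1  79.8 162.9] yaw -3.071 tz [-0.067 -0.039 -0.997] j6 -1.53 gap 37.2 ff 0.0 F [-1.2 -0.7  0.2] clk 34.0
roll 0 then tool d mm [ -9.9   8.8 131.3] for world [   0.4    4.4 -131.9]
631
```

View pics/t2.png

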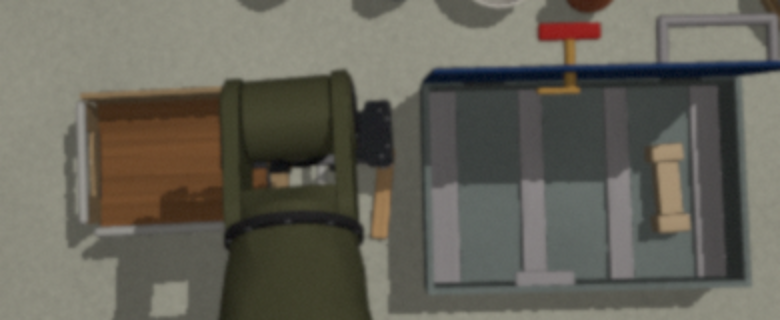

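The crop shows one prop at (668,188), in the right-hand bay. The near and left sides are up. Gripping the right rail.

{"fn": "arm_command", "kwargs": {"plan": [[-0.2,-0.0012,0.0011,0.0164,0],[-0.2,-0.0012,0.0011,0.0164,0],[-0.2,-0.0012,0.0011,0.0164,0],[-0.2,-0.0012,0.0011,0.0164,0],[-0.2,-0.0012,0.0011,0.0164,0],[-0.2,-0.0012,0.0011,0.0164,0],[-0.2,-0.0012,0.0011,0.0164,0],[-0.2,-0.0012,0.0011,0.0164,0],[-0.2,0,0,0,0],[-0.9,0,0,0,0],[-0.9,0,0,0,0],[-0.9,0,0,0,0],[-0.9,0,0,0,0]]}}

```text
clock: 35.67
eef_pos: [527.9, 84.0, 30.2]
eef_rot: [-3.107, -0.071, -3.07]
wrist_force: [1.0, -3.7, 1.4]
finger_gap: 11.0
finger_force: 15.0
```

Run:
```python
from h import *
go(528.5,84,31); arc(.074+np.pi/2,.28,1.57,14)
```

```text
at [527.9  84.   30.2] yaw -3.07 tz [-0.068 -0.039 -0.997] j6 -1.52 gap 11.0 ff 15.0 F [ 1.  -3.7  1.4] clk 35.7
roll 0 then tool d mm [-0.5 -0.1 -0.9] for world [ 0.6 -0.   0.8]
[[0.4, 1.9, -6.2], [0.4, 2.4, -6.0], [0.4, 3.0, -5.7], [0.4, 3.5, -5.4], [0.4, 4.0, -5.1], [0.3, 4.4, -4.7], [0.3, 4.8, -4.3], [0.3, 5.2, -3.8], [0.2, 5.5, -3.3], [0.2, 5.8, -2.8], [0.2, 6.0, -2.3], [0.1, 6.2, -1.7], [0.1, 6.4, -1.1], [0.0, 6.4, -0.5]] end [522.9 151.1  80.8]
```

{"fn": "arm_command", "kwargs": {"plan": [[-0.9,0.0004,0.0019,-0.0062,0],[-0.9,0.0004,0.0024,-0.006,0],[-0.9,0.0004,0.003,-0.0057,0],[-0.9,0.0004,0.0035,-0.0054,0],[-0.9,0.0004,0.004,-0.0051,0],[-0.9,0.0003,0.0044,-0.0047,0],[-0.9,0.0003,0.0048,-0.0043,0],[-0.9,0.0003,0.0052,-0.0038,0],[-0.9,0.0002,0.0055,-0.0033,0],[-0.9,0.0002,0.0058,-0.0028,0],[-0.9,0.0002,0.006,-0.0023,0],[-0.9,0.0001,0.0062,-0.0017,0],[-0.9,0.0001,0.0064,-0.0011,0],[-0.9,0,0.0064,-0.0005,0],[-0.9,0,0,0,0],[-0.9,0,0,0,0]]}}

```text
clock: 37.67
eef_pos: [523.2, 151.2, 80.9]
eef_rot: [-3.107, -0.07, -3.07]
wrist_force: [1.6, -7.8, 6.5]
finger_gap: 11.5
finger_force: 15.0
```

{"fn": "arm_command", "kwargs": {"plan": [[-0.9,0,0.003,0,0],[-0.9,0,0,0,0],[-0.9,0,0,0,0]]}}

```text
clock: 38.05
eef_pos: [523.1, 151.5, 80.9]
eef_rot: [-3.103, -0.071, -3.071]
wrist_force: [3.7, -27.2, 9.0]
finger_gap: 11.6
finger_force: 15.0
```

{"fn": "arm_command", "kwargs": {"plan": [[-0.35,0,-0.0028,0,0],[-0.35,0,0,0,0],[-0.35,0,0,0,0],[-0.35,0.0015,-0.0008,-0.021,0],[-0.35,0.0015,-0.0008,-0.021,0],[-0.35,0.0015,-0.0008,-0.021,0],[-0.35,0.0015,-0.0008,-0.021,0],[-0.2,0,0,0,0]]}}

```text
clock: 39.05
eef_pos: [523.2, 151.8, 165.8]
eef_rot: [-3.108, -0.069, -3.07]
wrist_force: [-0.2, -0.5, 0.6]
finger_gap: 36.3
finger_force: 0.0
```

{"fn": "arm_command", "kwargs": {"plan": [[0,0.0051,-0.0349,-0.0024,0],[0,0.0051,-0.0349,-0.0024,0],[0,0.0051,-0.0349,-0.0024,0],[0,0.0051,-0.0349,-0.0024,0],[0,0.0051,-0.0349,-0.0024,0],[0,0.0051,-0.0349,-0.0024,0],[0,0.0051,-0.0349,-0.0024,0],[0,0.0051,-0.0349,-0.0024,0],[0,0.0051,-0.0349,-0.0024,0],[0,0.0051,-0.0349,-0.0024,0],[0,0.0051,-0.0349,-0.0024,0],[0,0.0051,-0.0349,-0.0024,0],[0,0.0051,-0.0349,-0.0024,0],[0,0.0051,-0.0349,-0.0024,0],[0,0,0,0,0]]}}

```text
clock: 40.92
eef_pos: [489.6, -340.8, 218.4]
eef_rot: [-3.109, -0.073, -3.072]
wrist_force: [-1.3, 0.4, -0.1]
finger_gap: 47.1
finger_force: 0.0
```

Run:
```python
from h import *
c=cam("wrist"); P=pts(c); img=c["img"].astype(int); b,g,r=img[...,0],img[...,1],img[...,2]
cv2.imwrite("pics/w6.png",c["img"])
m=(r>b+25)&(P[...,2]>38)&(P[...,2]<85)&(P[...,1]<-100)&(P[...,1]>-420)&(P[...,0]<615)
q,_,_=blob(c,m,70,"prop")
go(q[0],q[1],36)
```

```text
prop rect [ 497.4 -353.7] [109.3  39.6] 5.92 px [271. 215.] medz 64.3 4329
at [ 489.8 -339.6  218.5] yaw -3.071 tz [-0.07  -0.038 -0.997] j6 -2.27 gap 47.2 ff 0.0 F [-0.3 -0.2  0. ] clk 41.0
roll 0 then tool d mm [-19.8  -8.6 181.9] for world [   7.6  -14.1 -182.5]
```

View pics/w6.png

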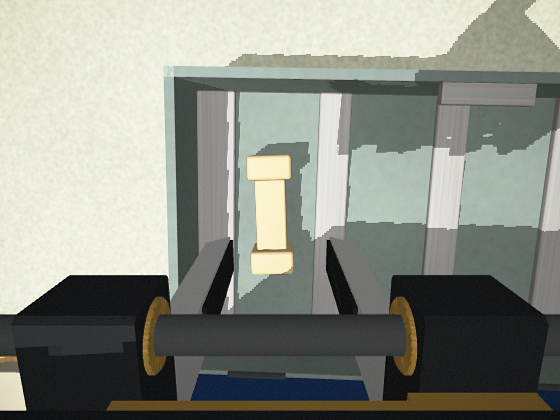

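The prop is at px (271,215): centre (497,-354), yaw 0.10, size correct. Grasping across the waist.

{"fn": "arm_command", "kwargs": {"plan": [[-0.15,0,0,0,-0.033],[-0.15,-0.0018,-0.001,0.0183,0],[-0.15,-0.0018,-0.001,0.0183,0],[-0.15,-0.0018,-0.001,0.0183,0],[-0.15,-0.0018,-0.001,0.0183,0],[-0.15,-0.0018,-0.001,0.0183,0],[-0.15,-0.0018,-0.001,0.0183,0],[-0.15,-0.0018,-0.001,0.0183,0],[-0.15,-0.0018,-0.001,0.0183,0],[-0.15,-0.0018,-0.001,0.0183,0],[-0.15,-0.0018,-0.001,0.0178,0],[-0.15,0,0,0,0],[-0.9,0,0,0,0],[-0.9,0,0,0,0],[-0.9,0,0,0,0]], "newtons": 30}}

```text
clock: 42.85
eef_pos: [496.9, -354.8, 37.9]
eef_rot: [-3.109, -0.071, -3.037]
wrist_force: [-0.1, 0.1, 4.7]
finger_gap: 28.1
finger_force: 29.8
```

Run:
```python
from h import *
go(496,-354.4,210)
go(515,261,210,.074+np.pi)
```

```text
at [ 496.9 -354.8   37.9] yaw -3.037 tz [-0.067 -0.04  -0.997] j6 -2.29 gap 28.1 ff 29.8 F [-0.1  0.1  4.7] clk 42.9
roll 0 then tool d mm [  13.1   -5.1 -171.5] for world [ -0.9   0.4 172.1]
at [ 496.9 -354.8   37.9] yaw -3.037 tz [-0.067 -0.04  -0.997] j6 -2.29 gap 28.1 ff 29.8 F [-0.1  0.1  4.7] clk 42.9
roll 0.031 then tool d mm [ -51.3  606.3 -197.3] for world [ 18.1 615.8 172.1]
```

{"fn": "arm_command", "kwargs": {"plan": [[-0.9,0.0016,-0.0006,-0.0214,0],[-0.9,0.0016,-0.0006,-0.0214,0],[-0.9,0.0016,-0.0006,-0.0214,0],[-0.9,0.0016,-0.0006,-0.0214,0],[-0.9,0.0016,-0.0006,-0.0214,0],[-0.9,0.0016,-0.0006,-0.0214,0],[-0.9,0.0016,-0.0006,-0.0214,0],[-0.9,0.0016,-0.0006,-0.0214,0],[-0.9,0,0,0,0]]}}

```text
clock: 43.98
eef_pos: [496.4, -354.3, 210.0]
eef_rot: [-3.108, -0.071, -3.037]
wrist_force: [-0.6, 0.6, -2.5]
finger_gap: 27.7
finger_force: 29.8
```

Run:
```python
from h import *
go(512,261,210,.074+np.pi)
go(512,261,45,.074+np.pi)
```

```text
at [ 496.4 -354.3  210. ] yaw -3.037 tz [-0.067 -0.041 -0.997] j6 -2.31 gap 27.7 ff 29.8 F [-0.6  0.6 -2.5] clk 44.0
roll 0.03 then tool d mm [-60.8 612.  -26. ] for world [ 15.6 615.3  -0. ]
at [ 496.4 -354.3  210. ] yaw -3.037 tz [-0.067 -0.041 -0.997] j6 -2.31 gap 27.7 ff 29.8 F [-0.6  0.6 -2.5] clk 44.0
roll 0.03 then tool d mm [-72.3 617.8 138.5] for world [  15.6  615.3 -165. ]
```

{"fn": "arm_command", "kwargs": {"plan": [[-0.9,0,0,0,0.03],[-0.9,-0.0034,0.034,-0.0014,0],[-0.9,-0.0034,0.034,-0.0014,0],[-0.9,-0.0034,0.034,-0.0014,0],[-0.9,-0.0034,0.034,-0.0014,0],[-0.9,-0.0034,0.034,-0.0014,0],[-0.9,-0.0034,0.034,-0.0014,0],[-0.9,-0.0034,0.034,-0.0014,0],[-0.9,-0.0034,0.034,-0.0014,0],[-0.9,-0.0034,0.034,-0.0014,0],[-0.9,-0.0034,0.034,-0.0014,0],[-0.9,-0.0034,0.034,-0.0014,0],[-0.9,-0.0034,0.034,-0.0014,0],[-0.9,-0.0034,0.034,-0.0014,0],[-0.9,-0.0034,0.034,-0.0014,0],[-0.9,-0.0034,0.034,-0.0014,0],[-0.9,-0.0034,0.034,-0.0014,0],[-0.9,-0.0034,0.034,-0.0014,0],[-0.9,-0.0034,0.034,-0.0014,0],[-0.9,0,0,0,0]]}}

```text
clock: 46.48
eef_pos: [511.0, 262.9, 207.3]
eef_rot: [-3.107, -0.073, -3.066]
wrist_force: [-0.2, 0.1, -3.0]
finger_gap: 28.0
finger_force: 29.8
```

Run:
```python
from h import *
go(512,261,42)
c=cam("wrist"); P=pts(c); img=c["img"].astype(int); b,g,r=img[...,0],img[...,1],img[...,2]
cv2.imwrite("pics/w7.png",c["img"])
```

```text
at [511.  262.9 207.3] yaw -3.066 tz [-0.07  -0.04  -0.997] j6 -1.23 gap 28.0 ff 29.8 F [-0.2  0.1 -3. ] clk 46.5
roll 0 then tool d mm [-13.    3.8 164.8] for world [   1.    -1.9 -165.3]
```

View pics/w7.png

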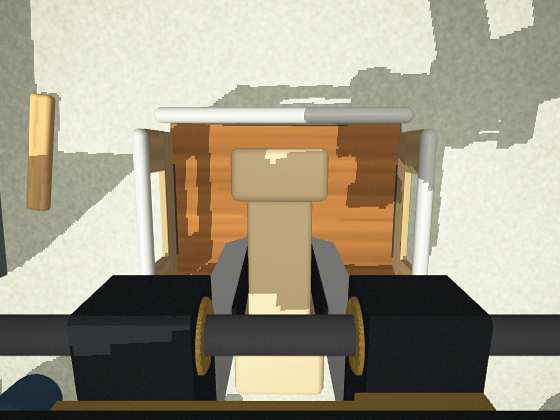

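The prop is held well and the tray walls are upright. Lowering it.

{"fn": "arm_command", "kwargs": {"plan": [[-0.9,-0.0013,0.0004,0.0168,0],[-0.9,-0.0013,0.0004,0.0168,0],[-0.9,-0.0013,0.0004,0.0168,0],[-0.9,-0.0013,0.0004,0.0168,0],[-0.9,-0.0013,0.0004,0.0168,0],[-0.9,-0.0013,0.0004,0.0168,0],[-0.9,-0.0013,0.0004,0.0168,0],[-0.9,-0.0013,0.0004,0.0168,0],[-0.9,-0.0013,0.0004,0.0168,0],[-0.9,-0.0013,0.0004,0.016,0],[-0.9,0,0,0,0],[-0.9,0,0,0,0]]}}

```text
clock: 48.02
eef_pos: [513.0, 259.8, 41.5]
eef_rot: [-3.108, -0.071, -3.067]
wrist_force: [-0.4, -0.1, -2.9]
finger_gap: 27.6
finger_force: 29.8
```

{"fn": "arm_command", "kwargs": {"plan": [[0,0,0,0,0],[0,0,0,0,0],[0,0.0018,-0.0006,-0.025,0],[0,0.0018,-0.0006,-0.025,0],[0,0.0018,-0.0006,-0.025,0],[0,0.0018,-0.0006,-0.025,0],[0,0.0018,-0.0006,-0.025,0],[0,0.0018,-0.0006,-0.025,0],[0,0,0,0,0]]}}

```text
clock: 49.15
eef_pos: [513.3, 261.5, 193.5]
eef_rot: [-3.109, -0.068, -3.067]
wrist_force: [-0.5, 0.1, 0.2]
finger_gap: 47.1
finger_force: 0.0
```

Run:
```python
from h import *
c=cam("wrist"); P=pts(c); img=c["img"].astype(int); b,g,r=img[...,0],img[...,1],img[...,2]
m=(r>b+25)&(P[...,2]>58)&(P[...,2]<82)&(abs(P[...,1]-262)<80)&(P[...,0]<585)&(P[...,0]>445)
blob(c,m,70,"prop"); 
go(450,-200,377,1.61)
```

```text
prop rect [514.  259.9] [108.1  38.4] 4.5 px [284. 211.] medz 64.3 4948
at [512.8 261.3 191.9] yaw -3.067 tz [-0.067 -0.039 -0.997] j6 -1.23 gap 47.1 ff 0.0 F [0.3 0.  0.1] clk 49.2
roll 1.606 then tool d mm [-464.6  -93.3 -162.6] for world [ -62.8 -461.3  185.1]
```

{"fn": "arm_command", "kwargs": {"plan": [[-0.4,0,0,-0.015,0.134],[-0.4,0,0,-0.015,0.134],[-0.4,0,0,-0.015,0.134],[-0.4,0,0,-0.015,0.134],[-0.4,0,0,-0.015,0.134],[-0.4,0,0,-0.015,0.134],[-0.4,0,0,-0.015,0.134],[-0.4,0,0,-0.015,0.134],[-0.4,0,0,-0.015,0.134],[-0.4,0,0,-0.015,0.134],[-0.4,0,0,-0.015,0.134],[-0.4,0,0,-0.015,0.134],[-0.4,0,0,0,0]]}}

```text
clock: 50.82
eef_pos: [525.3, 268.3, 370.5]
eef_rot: [-3.071, 0.036, 1.611]
wrist_force: [0.3, 0.4, 0.4]
finger_gap: 28.2
finger_force: 0.0
```

Run:
```python
from h import *
go(450,-290,380,1.61)
```

```text
at [525.3 268.3 370.5] yaw 1.611 tz [-0.069 -0.039 -0.997] j6 0.37 gap 28.2 ff 0.0 F [0.3 0.4 0.4] clk 50.8
roll 0.001 then tool d mm [-554.9  -96.1   17.5] for world [ -75.3 -558.3    9.5]
```

{"fn": "arm_command", "kwargs": {"plan": [[-0.4,-0.0347,-0.006,0.0011,0],[-0.4,-0.0347,-0.006,0.0011,0],[-0.4,-0.0347,-0.006,0.0011,0],[-0.4,-0.0347,-0.006,0.0011,0],[-0.4,-0.0347,-0.006,0.0011,0],[-0.4,-0.0347,-0.006,0.0011,0],[-0.4,-0.0347,-0.006,0.0011,0],[-0.4,-0.0347,-0.006,0.0011,0],[-0.4,-0.0347,-0.006,0.0011,0],[-0.4,-0.0347,-0.006,0.0011,0],[-0.4,-0.0347,-0.006,0.0011,0],[-0.4,-0.0347,-0.006,0.0011,0],[-0.4,-0.0347,-0.006,0.0011,0],[-0.4,-0.0347,-0.006,0.0011,0],[-0.4,-0.0347,-0.006,0.0011,0],[-0.4,-0.0347,-0.006,0.0011,0],[-0.4,0,0,0,0]]}}

```text
clock: 52.95
eef_pos: [449.6, -292.0, 378.4]
eef_rot: [-3.069, 0.035, 1.611]
wrist_force: [0.5, -0.1, 0.4]
finger_gap: 28.2
finger_force: 0.0
```

Run:
```python
from h import *
go(659.5,-324.3,380)
go(659.5,-324.3,321)
```

```text
at [ 449.6 -292.   378.4] yaw 1.611 tz [-0.071 -0.038 -0.997] j6 -0.66 gap 28.2 ff 0.0 F [ 0.5 -0.1  0.4] clk 53.0
roll 0 then tool d mm [-40.9 207.9 -15.3] for world [209.9 -32.3   1.6]
at [ 449.6 -292.   378.4] yaw 1.611 tz [-0.071 -0.038 -0.997] j6 -0.66 gap 28.2 ff 0.0 F [ 0.5 -0.1  0.4] clk 53.0
roll 0 then tool d mm [-38.8 212.1  43.5] for world [209.9 -32.3 -57.4]
```

{"fn": "arm_command", "kwargs": {"plan": [[-0.4,-0.0051,0.026,-0.0019,0],[-0.4,-0.0051,0.026,-0.0019,0],[-0.4,-0.0051,0.026,-0.0019,0],[-0.4,-0.0051,0.026,-0.0019,0],[-0.4,-0.0051,0.026,-0.0019,0],[-0.4,-0.0051,0.026,-0.0019,0],[-0.4,-0.0051,0.026,-0.0019,0],[-0.4,-0.0051,0.026,-0.0019,0],[-0.4,0.0004,0.0008,0.0118,0],[-0.4,0.0004,0.0008,0.0118,0],[-0.4,0.0004,0.0008,0.0118,0],[-0.4,0.0004,0.0008,0.0118,0],[-0.4,0.0004,0.0008,0.0118,0],[-0.4,0,0,0,0]]}}

```text
clock: 54.7
eef_pos: [659.6, -321.9, 321.7]
eef_rot: [-3.069, 0.035, 1.613]
wrist_force: [-0.2, -1.0, 0.6]
finger_gap: 28.0
finger_force: 0.0
```

{"fn": "arm_command", "kwargs": {"plan": [[-0.9,0,0,0,0],[-0.9,0,0,0,0],[-0.9,0,0,0,0],[-0.9,0,0,0,0]], "newtons": 20}}

```text
clock: 55.2
eef_pos: [659.7, -322.8, 323.8]
eef_rot: [-3.072, 0.037, 1.611]
wrist_force: [2.7, 1.8, 3.2]
finger_gap: 11.1
finger_force: 20.0
```

Run:
```python
from h import *
go(659.5,-324.3,321)
s=manip.read_state(); p=np.array(s["eef_pos"]); M=R.from_euler('xyz',s["eef_rot"]).as_matrix()
u=np.array([np.cos(.05),np.sin(.05),0]); f=lambda t:(-235*np.cos(t)+48*np.sin(t))*u+np.array([0,0,235*np.sin(t)+48*np.cos(t)])
t=np.linspace(1.5,0,23)
q=np.array([f(a) for a in t]); print((np.diff(q,axis=0)@M).round(1).tolist()); print(p+q[-1]-q[0], p+q[11]-q[0])
```

```text
at [ 659.7 -322.8  323.8] yaw 1.611 tz [-0.068 -0.039 -0.997] j6 -0.54 gap 11.1 ff 20.0 F [2.7 1.8 3.2] clk 55.2
roll 0 then tool d mm [-1.4 -0.1  2.9] for world [-0.2 -1.5 -2.8]
[[-0.2, -16.3, -0.4], [-0.2, -16.3, 0.7], [-0.1, -16.3, 1.8], [-0.1, -16.1, 2.9], [-0.1, -15.9, 4.0], [-0.0, -15.6, 5.0], [0.0, -15.2, 6.1], [0.1, -14.7, 7.1], [0.1, -14.2, 8.1], [0.2, -13.6, 9.0], [0.2, -13.0, 10.0], [0.2, -12.3, 10.8], [0.3, -11.5, 11.6], [0.3, -10.7, 12.4], [0.3, -9.8, 13.1], [0.4, -8.9, 13.7], [0.4, -7.9, 14.3], [0.4, -7.0, 14.8], [0.5, -5.9, 15.2], [0.5, -4.9, 15.6], [0.5, -3.8, 15.9], [0.5, -2.7, 16.1]]
[ 393.77807058 -336.07106071  134.02620759] [ 489.4301571  -331.28446689  281.3323819 ]
```

{"fn": "arm_command", "kwargs": {"plan": [[-0.9,-0.0002,-0.0163,-0.0004,0],[-0.9,-0.0002,-0.0163,0.0007,0],[-0.9,-0.0001,-0.0163,0.0018,0],[-0.9,-0.0001,-0.0161,0.0029,0],[-0.9,-0.0001,-0.0159,0.004,0],[-0.9,0,-0.0156,0.005,0],[-0.9,0,-0.0152,0.0061,0],[-0.9,0.0001,-0.0147,0.0071,0],[-0.9,0.0001,-0.0142,0.0081,0],[-0.9,0.0002,-0.0136,0.009,0],[-0.9,0.0002,-0.013,0.01,0],[-0.9,0,0,0,0]]}}

```text
clock: 56.7
eef_pos: [488.1, -331.2, 280.5]
eef_rot: [-3.069, 0.035, 1.61]
wrist_force: [-3.5, 3.3, -1.9]
finger_gap: 11.3
finger_force: 20.0
```

{"fn": "arm_command", "kwargs": {"plan": [[-0.9,0.0002,-0.0123,0.0108,0],[-0.9,0.0003,-0.0115,0.0116,0],[-0.9,0.0003,-0.0107,0.0124,0],[-0.9,0.0003,-0.0098,0.0131,0],[-0.9,0.0004,-0.0089,0.0137,0],[-0.9,0.0004,-0.0079,0.0143,0],[-0.9,0.0004,-0.007,0.0148,0],[-0.9,0.0005,-0.0059,0.0152,0],[-0.9,0,0,0,0],[-0.9,0,0,0,0]]}}

```text
clock: 57.95
eef_pos: [407.9, -335.5, 179.3]
eef_rot: [-3.071, 0.036, 1.611]
wrist_force: [5.3, 0.1, -7.3]
finger_gap: 11.1
finger_force: 20.0
```

Run:
```python
from h import *
go(393.8,-336,134)
```

```text
at [ 407.9 -335.5  179.3] yaw 1.611 tz [-0.069 -0.038 -0.997] j6 -0.73 gap 11.1 ff 20.0 F [ 5.3  0.1 -7.3] clk 58.0
roll 0 then tool d mm [  1.7 -10.9  46.2] for world [-14.1  -0.5 -45.3]
```

{"fn": "arm_command", "kwargs": {"plan": [[-0.9,0.0005,-0.0049,0.0156,0],[-0.9,0.0005,-0.0038,0.0159,0],[-0.9,0.0004,-0.002,0.011,0],[-0.9,0,0,0,0],[-0.9,0,0,0,0]]}}

```text
clock: 58.58
eef_pos: [394.9, -336.2, 138.3]
eef_rot: [-3.073, 0.037, 1.611]
wrist_force: [8.5, -0.6, -7.1]
finger_gap: 10.9
finger_force: 20.0
```

{"fn": "arm_command", "kwargs": {"plan": [[-0.9,0,-0.0002,0.003,0],[-0.9,0,0,0,0],[-0.9,0,0,0,0]]}}

```text
clock: 58.95
eef_pos: [394.4, -336.3, 135.9]
eef_rot: [-3.073, 0.037, 1.611]
wrist_force: [5.3, 2.4, -0.8]
finger_gap: 11.1
finger_force: 20.0
```

Run:
```python
from h import *
go(393.8,-336,134)
```

```text
at [ 394.4 -336.3  135.9] yaw 1.611 tz [-0.067 -0.039 -0.997] j6 -0.74 gap 11.1 ff 20.0 F [ 5.3  2.4 -0.8] clk 59.0
roll 0 then tool d mm [ 0.4 -0.5  1.9] for world [-0.6  0.3 -1.9]
```

{"fn": "arm_command", "kwargs": {"plan": [[-0.9,0,0,0.0015,0],[-0.9,0,0,0.001,0],[-0.9,0,0,0,0]]}}

```text
clock: 59.32
eef_pos: [394.5, -336.6, 135.5]
eef_rot: [-3.074, 0.038, 1.611]
wrist_force: [-0.4, 9.0, 20.6]
finger_gap: 11.2
finger_force: 20.0
```

{"fn": "arm_command", "kwargs": {"plan": [[-0.9,0,0,0.0012,0],[-0.9,0,0,0,0],[-0.9,0,0,0,0]]}}

```text
clock: 59.7
eef_pos: [394.5, -337.3, 134.7]
eef_rot: [-3.074, 0.04, 1.611]
wrist_force: [-1.3, 5.7, 23.2]
finger_gap: 11.3
finger_force: 20.0
```

{"fn": "arm_command", "kwargs": {"plan": [[0,0,0,-0.002,0],[0,0,0,0,0],[0,0,0,0,0],[0,0,0,-0.0175,0],[0,0,0,-0.0175,0],[0,0,0,-0.0175,0],[0,0,0,0,0]]}}

```text
clock: 60.58
eef_pos: [397.7, -334.6, 187.1]
eef_rot: [-3.073, 0.038, 1.611]
wrist_force: [0.9, -0.6, -1.0]
finger_gap: 46.8
finger_force: 0.0
```

Run:
```python
from h import *
c=cam("wrist"); P=pts(c); img=c["img"].astype(int); b,g,r=img[...,0],img[...,1],img[...,2]
m=(r>b+70)&(r>g+70); print(m.sum())
if m.sum()>100: blob(c,m,156,"key")
m=(b>r+40); q=P[m]; q=q[(abs(q[:,2]-111)<15)]; A=np.c_[q[:,:2],np.ones(len(q))]; print("panel plane",np.linalg.lstsq(A,q[:,2],rcond=None)[0],np.median(q[:,2]))
go(412.8,-192.5,188,1.611); go(412.8,-192.5,130,1.611)
```

```text
778
key rect [ 414.5 -219.7] [11.4 15.8] 3.65 px [327.  16.] medz 154.6 802
panel plane [-4.09043984e-04 -1.00163890e-04  1.10415738e+02] 110.24833139968209
at [ 397.4 -334.3  186.2] yaw 1.611 tz [-0.069 -0.039 -0.997] j6 -0.75 gap 47.2 ff 0.0 F [ 0.1 -0.  -0. ] clk 60.6
roll -0.0 then tool d mm [140.9  20.6  -8.5] for world [ 15.4 141.8   1.8]
at [ 397.4 -334.3  186.2] yaw 1.611 tz [-0.069 -0.039 -0.997] j6 -0.75 gap 47.2 ff 0.0 F [ 0.1 -0.  -0. ] clk 60.6
roll -0.0 then tool d mm [143.   24.6  49.4] for world [ 15.4 141.8 -56.2]
```

Panel flat and shut (plane slope ≈ 0). Going to the key.

{"fn": "arm_command", "kwargs": {"plan": [[0,0.0235,0.0034,-0.0014,0],[0,0.0235,0.0034,-0.0014,0],[0,0.0235,0.0034,-0.0014,0],[0,0.0235,0.0034,-0.0014,0],[0,0.0235,0.0034,-0.0014,0],[0,0.0235,0.0034,-0.0014,0],[0,0.0005,0.001,0.0145,0],[0,0.0005,0.001,0.0145,0],[0,0.0005,0.001,0.0145,0],[0,0.0005,0.001,0.0145,0],[0,0,0,0,0],[-0.9,0,0,0,0],[-0.9,0,0,0,0],[-0.9,0,0,0,0],[-0.9,0,0,0,0]], "newtons": 25}}

```text
clock: 62.5
eef_pos: [412.8, -192.5, 130.3]
eef_rot: [-3.072, 0.037, 1.611]
wrist_force: [0.2, 0.5, 0.2]
finger_gap: 12.7
finger_force: 24.9
```

{"fn": "arm_command", "kwargs": {"plan": [[-0.9,0,0,0,-0.105],[-0.9,0,0,0,-0.105],[-0.9,0,0,0,-0.105],[-0.9,0,0,0,-0.105],[-0.9,0,0,0,-0.105],[-0.9,0,0,0,-0.105],[-0.9,0,0,0,-0.105],[-0.9,0,0,0,-0.105],[-0.9,0,0,0,-0.105],[-0.9,0,0,0,-0.105],[-0.9,0,0,0,-0.105],[-0.9,0,0,0,-0.105],[-0.9,0,0,0,-0.105],[-0.9,0,0,0,-0.105],[-0.9,0,0,0,-0.105],[-0.9,0,0,0,-0.02],[-0.9,0,0,0,0],[-0.9,0,0,0,0]]}}

```text
clock: 64.75
eef_pos: [412.9, -192.5, 130.3]
eef_rot: [-3.107, -0.07, -3.082]
wrist_force: [3.3, -0.1, 0.5]
finger_gap: 12.0
finger_force: 25.0
```

{"fn": "arm_command", "kwargs": {"plan": [[0,0,0,0,0],[0,0,0,0,0],[0,0,0,-0.02,0],[0,0,0,-0.02,0],[0,0.01,0,-0.025,0],[0,0.02,0,-0.03,0],[0,0.02,0,-0.03,0],[0,0,0,0,0]]}}

```text
clock: 65.75
eef_pos: [371.3, -191.1, 260.2]
eef_rot: [-3.105, -0.068, -3.081]
wrist_force: [-0.3, -0.1, -0.4]
finger_gap: 47.0
finger_force: 0.0
```

Run:
```python
from h import *
go(400,-190,250)
c=cam("wrist"); img=c["img"].astype(int); b,g,r=img[...,0],img[...,1],img[...,2]
m=(r>b+70)&(r>g+70); print(m.sum())
if m.sum()>100: blob(c,m,156,"key")
t=cam("top"); cv2.imwrite("pics/t3.png",t["img"])
```

```text
at [ 371.3 -191.1  260.2] yaw -3.081 tz [-0.066 -0.041 -0.997] j6 -2.14 gap 47.0 ff 0.0 F [-0.3 -0.1 -0.4] clk 65.8
roll 0 then tool d mm [-29.3  -0.4   8.2] for world [ 28.7   1.1 -10.2]
1133
key rect [ 411.2 -192.1] [64.8 11.2] 3.5 px [281. 265.] medz 154.9 1132
```

View pics/t3.png

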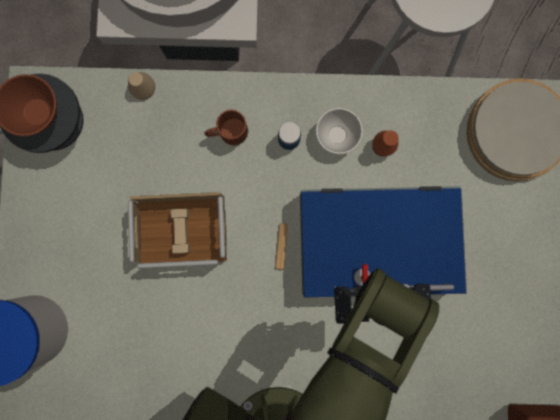

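The panel is shut and the key bar at (363,275) lies front to back. The prop is in the tray at (180,230), its sides stand upright, and the bystanders have not moved. Handing in.

```bash
python3 -c "
from cell import ticket
print(ticket.sign_off())"
```

```text
the job is handed in; nothing more can be done
None
```

The job is handed in at about 66 s: the one prop present is in the made-up tray, all three sides are upright, the panel is shut and the key is turned back to latched; sign-off returned no verdict.

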